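# Load the bottle carrier and hold it up by its bail

## Task

Load the white carrier for the next instrument run: while it stands on the worktop with its wire bail folded out of the way, put the clear bottle, the cream jar with the black lid and the red-capped tube from the blue rack upright and fully down into the wells that fit them. Then swing the bail up and, gripping its blue sleeve, lift the carrier without tipping it until it hangs about 10 cm above the worktop. Finish while still holding it there by the sleeve, level and still, with nothing else carrying it, and leave the other tubes and the bystanding things where they are.

Things in the scene. Friction and masses are not known exactly. Their poses are not given: they have to be found in the camera images.
- carrier: White block 68 x 180 x 34 mm (x, y, z), three wells in a row along y, steel end plates 40 mm high; pivot ears 60 mm high; 205 mm over the pivots. Loose, 0.3 kg empty. Origin: centre of the underside; z up, y along the row; at yaw 0 the bail lies folded towards -x. Wells: 28 mm deep, floor 6 mm up, about 4 mm wider than their things, which may lean a little; 3.5 mm chamfer.
- bail (a joint): Angle of the wire bail (U of 6 mm wire) about the pivots, an axis along carrier y, 50 mm above the underside at carrier x = 0. 0: folded flat towards carrier -x, resting on its stop; pi/2: upright; up to pi: folded to the other side. It swings freely, falls back if let go, and carries the hanging carrier.
- grip_sleeve: Blue grip sleeve in the middle of the bail's cross bar, a cylinder 18 mm thick and 68 mm long, lying along carrier y; it turns freely on the wire, so it can be held fast while the bail swings. Origin: its centre, 95 mm from the pivot axis; folded it is at carrier (-95, 0, 50) mm, upright at (0, 0, 145) mm, above all the loaded things. Its own x and z axes turn with it; y stays along carrier y.
- well_bottle (a point): Centre of the floor of the middle well, 49 mm wide, for the bottle (carrier (0, 0, 6) mm). Axes as the carrier's.
- well_jar (a point): Centre of the floor of the end well at +y, 42 mm wide, for the jar (carrier (0, 60, 6) mm). Axes as the carrier's.
- well_tube (a point): Centre of the floor of the small end well at -y, 19.5 mm wide, for the tube (carrier (0, -52, 6) mm). Axes as the carrier's.
- bottle: Clear round bottle with pale contents and two white line ports on its cap; body 45 mm wide, straight up to about 55 mm, 89 mm tall in all; about 0.09 kg, standing on the worktop. Origin: centre of the underside, z up.
- jar: Cream round jar with a black screw lid, 38 mm wide, lid 40 mm wide from 50 to 60 mm height; 60 mm tall; 0.04 kg, standing on the worktop. Origin: centre of the underside, z up.
- tube_red: Sample tube with a red cap, 16 mm wide, 98 mm tall, cap 18 mm wide from 84 mm to the top; 0.02 kg. It stands in the front row of the rack, in one of three places 43 mm apart, its foot 4 mm above the worktop. Origin: centre of the underside, z up.
- tube_blue: Same tube with a blue cap, in the rack; it stays there. Origin: centre of the underside.
- tube_orange: Same tube with an orange cap, in the rack; it stays there. Origin: centre of the underside.
- rack: Blue tube rack, 48 x 118 mm, fixed to the worktop; end plates 66 mm high, upper deck 62 mm high, so 40 mm of each tube stands out. Places in two rows at rack x = -11 and +11 mm; the tubes stand in the -x row at y = -43, 0 and 43 mm. Origin: centre of the underside.
- wash_bottle: Wash bottle with a red cap and bent spout, 194 mm tall, 62 mm wide, behind the rack; a bystander. Origin: on the underside, 16 mm beside the bottle's axis.
- flask_1: Clear conical flask, 62 mm wide, 110 mm tall, fixed, by the instrument on the left; a bystander. Origin: centre of the underside.
- flask_2: The same, nearer the robot; a bystander. Origin: centre of the underside.
- tweezers: Steel tweezers, 128 mm long, 9 mm thick, lying behind the carrier; a bystander. Origin: middle of the underside.
- petri: Clear petri dish, 58 mm wide, 13 mm tall, behind the work; a bystander. Origin: centre of the underside.
Things that resemble listed ones, but are neither listed nor needed, are in the scene too. Leave any yellow look-alike of the tube_orange alone.

How it is judged:
By the outcome, as a careful person would: the job done as asked, in the order asked, and still so for the second after the job is handed in, while the arm keeps its last pose, push and grip.
It also fails if it takes over 72 s, if anything falls off the work surface, if the arm or the gripper's body presses on something with over 40 N, if the wrist force passes 120 N, or if a joint passes its speed limit or range.

## Robot

A 7-joint arm with a two-finger parallel gripper is mounted at the origin on a cart in front of the work surface, level with it; the furniture and walls round the work are solid. World frame = base frame: x ahead of the robot, y to its left, z up, the work surface at z = 0. Lengths are in m, angles in rad, forces in N, time in s.
With the tool pointing down it reaches from about 0.35 to 0.9 m from the base axis. Payload 8.1 kg.
Tool frame: the origin (TCP) lies midway between the tips of the shut fingers; the grasp point (between the pads) lies 19 mm behind it; z points along the fingers, y is the line along which they close (so a half turn about z gives the same grasp; the last joint's range is limited). The gripper opens to 92 mm and grips with 3 to 60 N. Pads are 19 mm wide; open, the fingers measure 130 mm over their backs; the gripper's body (75 mm by 190 mm) begins 47 mm behind the grasp point.
Start: joints at [1.094, 0.434, 0.025, 1.573, -0.012, 1.134, -0.075], TCP at [0.228, -0.582, 0.227] pointing down, gripper open.
Joint ranges: [-2.62, 2.62], [-0.44, 2.09], [-1.27, 1.32], [0.08, 2.57], [-1.32, 4.46], [0.12, 2], [-2.74, 2.74]. Speed limits (rad/s): [2.22, 2.22, 3.01, 3.01, 3.14, 3.14, 3.14].

## Interface

Orientations are given as a rotation vector (axis times angle).
In Python, from cell import arm gives the robot as it stands.
- The arm moves only by the tool carry_out, never from a script. Its arguments are lists of equal length, an entry for each row: "claw": the finger opening in cm, from 0 to 9.18; "delta_pos": the shift along the tool's x, y, z in cm, a list of three; "angular": the turn, a rotation vector about the tool's x, y, z in rad, a list of three. In form: {"claw": [claw, ...], "delta_pos": [[dx, dy, dz], ...], "angular": [[ax, ay, az], ...]}. A call has 1 to 20 rows; each row shifts and turns the commanded pose from where the row before left it, along the tool's axes as they then stand; what a row does not reach is not made up. A row lasts 1/10 s, in which the tool goes at most 50 mm and 8.59 degrees, less where a joint would pass 70% of its speed; a pose out of reach is approached as far as the arm can. A call with a gripper value outside its range is refused whole. The fingers move at their own pace and stop on an object; "force" is the grip in N (left out, the last holds). Time passes only in rows, so rows that do not move let the fingers close. It gives the time, the measured TCP pose, the force, the opening and the grip force at its end, in the units of the state.
- arm.observe(): the state, without advancing time (a new reading comes with each control period).
- arm.get_image(name): name is "scene" or "top" or "wrist"; returns a dict with "frame" (384x512x3 uint8, red, green, blue), "mtx" (3x3 intrinsics, pixels), "T" (4x4, takes a point from camera to world coordinates). Camera axes: x right, y down, z forward; pixel columns grow to the right and rows downward; lengths in m; the calibration is good to about 2 mm. The wrist camera is an equidistant fisheye: a pixel r from the principal point sees the ray r / f radians off the axis. A picture is of the moment at which its call begins. There is no depth.
- arm.sign_off(): hands the job in; it is judged then, once.
Trained networks look in a picture, given as the dict that the camera call returned (one of the last four; its "shot" number tells which), for a name from the list of things; names that differ only in an ending like _2 or _b are one class to them, and where a whole thing is asked for, a point or a joint stands for the part that bears it (a point fixed in the world has none). Each returns a list of dicts, best first, with "conf" (0 to 1); they miss things now and then, are a little off and sometimes report something else, mostly with a low value. They report only what shows in the picture. A call takes as long as a camera call. They do not tell look-alikes from the thing itself.
- arm.look_for(label, picture): "centre" ([column, row] as shares, 0 to 1, of the picture: columns of its width, rows of its height, amid what is visible of it).
- arm.trace(label, picture): "region" (384x512 bool, what is visible of it) and "centre" ([column, row] as shares, 0 to 1, of the picture: columns of its width, rows of its height, amid what is visible of it).
- arm.place_of(label, picture): "centre" ([column, row] as shares, 0 to 1, of the picture: columns of its width, rows of its height: a listed point, or the origin of a listed thing).
The state is a dict: "clock": time; "joints": joint angles; "dq": joint speeds; "joint_efforts": joint torques, N m; "position": TCP position; "ee_rot": TCP orientation; "force": force on the tool from outside, world axes, zero at the start; "ft_torque": the same for the moment, N m; "width": opening from 0.0 (shut) to 1.0 (fully open); "gripper_force": force on a finger pad.
Only numpy, scipy, OpenCV 4.12 (cv2) and the standard library are available. Lean on these libraries where they do the work, as an engineer would, in place of code of your own. Each camera call takes 0.05 s, during which the arm holds its last target. There are 200 camera calls.

## Working session

There is one attempt and no reset: what is moved stays moved. The work goes in short steps, Python scripts to look and compute and a tool call to move; the robot and the scene stay as the last step left them, time stands still between calls to the robot, and variables do not carry over. Pictures are saved under pics/ and viewed, at most 10 in all, crops included, and the job is handed in when it is done.

Besides the shell and the picture viewer there is one more tool, called after "Request:" by a JSON object that holds its "op" and its "data". carry_out: Moves the arm, as the interface text tells. Its arguments: {"type":"object","properties":{"claw":{"type":"array","items":{"type":"number"}},"delta_pos":{"type":"array","items":{"type":"array","items":{"type":"number"}}},"angular":{"type":"array","items":{"type":"array","items":{"type":"number"}}},"force":{"type":"number"}},"required":["claw","delta_pos","angular"]}

```bash
mkdir -p pics; ls; python3 - <<'E'
from cell import arm
import cv2
print(arm.observe())
for n in ("scene","top"):
    p=arm.get_image(n); cv2.imwrite(f"pics/{n}0.png",cv2.resize(p["frame"][:,:,::-1],(800,600),interpolation=cv2.INTER_CUBIC)); print(n,p["mtx"],p["T"])
E
```

```text
pics
{'clock': 0.0, 'joints': array([ 1.09442069,  0.43523061,  0.02496169,  1.57412168, -0.01160515,
        1.13402037, -0.07508491]), 'dq': array([-9.95047582e-04,  7.47711190e-04, -1.82604715e-04, -1.75320801e-06,
        4.55337161e-04, -2.65786851e-03,  1.28828118e-03]), 'joint_efforts': array([ 8.62881025e-04, -6.67851806e+01,  9.84879434e-01, -3.14460647e+01,
       -6.07503927e-02,  4.30649542e-02,  1.80182160e-04]), 'position': array([ 0.22796505, -0.58136723,  0.22593062]), 'ee_rot': array([-3.08535485e+00, -5.83348543e-01,  6.88765097e-04]), 'force': array([-0.02395078, -0.17709561, -0.1321294 ]), 'ft_torque': array([-0.01191582,  0.04535826, -0.01290567]), 'gripper_force': 0.0, 'width': 1.0023072542879123}
scene [[355.20908652   0.         263.31462215]
 [  0.         355.20908652 190.67926043]
 [  0.           0.           1.        ]] [[-0.5164315  -0.43378202  0.73833032 -0.05379858]
 [-0.85628015  0.27075121 -0.43986144  0.42438552]
 [-0.00909984 -0.8593759  -0.51126339  0.52788284]
 [ 0.          0.          0.          1.        ]]
top [[496.14591224   0.         252.06920709]
 [  0.         496.14591224 194.25746697]
 [  0.           0.           1.        ]] [[-0.01063207 -0.98877405  0.14903973  0.39111969]
 [-0.99984694  0.00844119 -0.01532484  0.02024485]
 [ 0.01389473 -0.14917985 -0.98871245  1.44456873]
 [ 0.          0.          0.          1.        ]]
```

View pics/scene0.png

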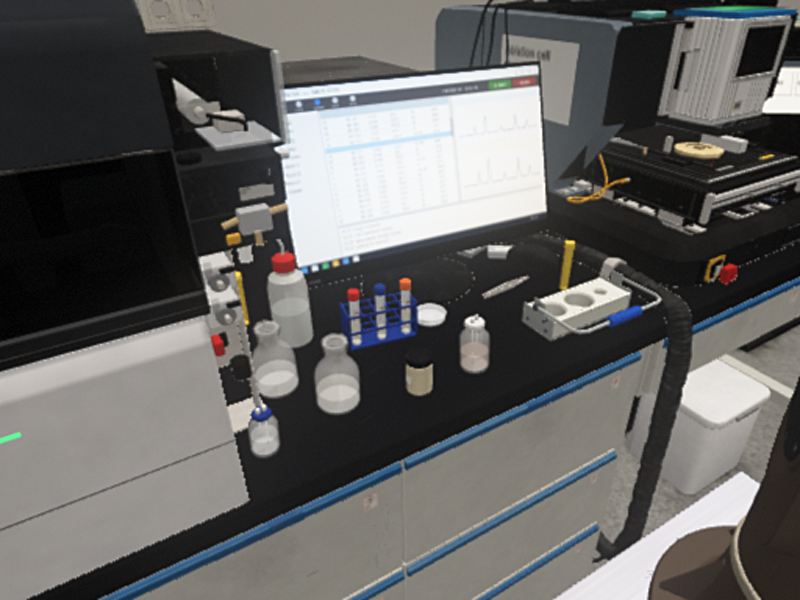

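View pics/top0.png

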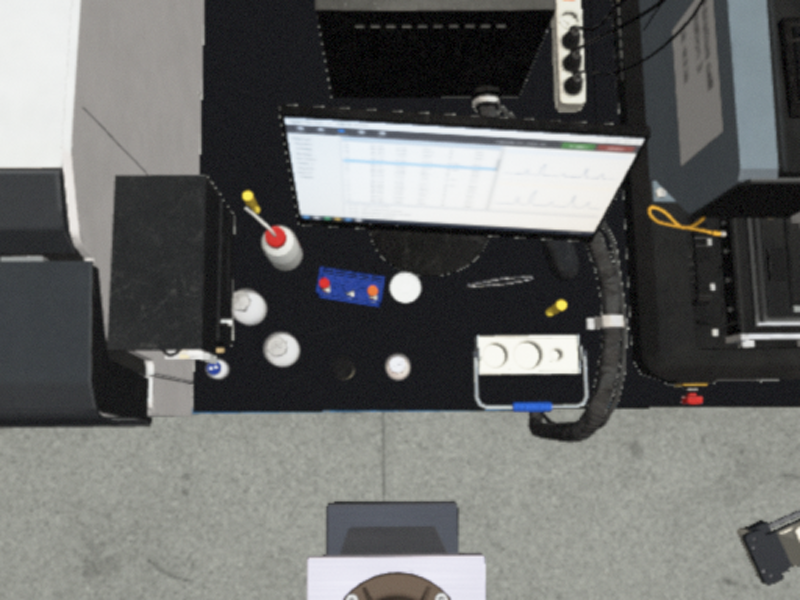

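Scene picture: rack with red/blue/orange caps at (353,295), (380,292), (405,285). Jar is at (419,375), the white-capped bottle at (474,345), the carrier at (577,305) with its bail folded towards the robot and the sleeve at (625,316). A hose runs just beyond the carrier's tube end.

Bottle candidates: (474,345) has a white cap with ports, and (263,430) has a blue cap. The first fits the description. Red-tube candidates: the cap at (353,295) in the rack, and the wash bottle's red cap at (284,262). The first fits, as it is a tube in the rack.

```bash
cat > h.py <<'E'
import numpy as np, cv2
from cell import arm
from scipy.spatial.transform import Rotation as R
def ray(p,uv,fish=False):
    K=p["mtx"]; x=(uv[0]-K[0,2])/K[0,0]; y=(uv[1]-K[1,2])/K[1,1]
    if fish:
        t=np.hypot(x,y); s=np.sin(t)/max(t,1e-9); d=np.array([x*s,y*s,np.cos(t)])
    else: d=np.array([x,y,1.])
    d=p["T"][:3,:3]@d; return p["T"][:3,3],d/np.linalg.norm(d)
def tri(rays):
    A=0;b=0
    for o,d in rays:
        M=np.eye(3)-np.outer(d,d); A=A+M; b=b+M@o
    X=np.linalg.solve(A,b); return X,max(np.linalg.norm((np.eye(3)-np.outer(d,d))@(X-o)) for o,d in rays)
def onz(r,z): o,d=r; return o+d*(z-o[2])/d[2]
def px(c): return np.array(c)*[512,384]
def proj(p,X,fish=False):
    c=p["T"][:3,:3].T@(np.asarray(X)-p["T"][:3,3]); K=p["mtx"]
    if fish:
        t=np.arctan2(np.hypot(c[0],c[1]),c[2]); s=t/np.hypot(c[0],c[1]); return np.array([K[0,0]*c[0]*s+K[0,2],K[1,1]*c[1]*s+K[1,2]])
    return np.array([K[0,0]*c[0]/c[2]+K[0,2],K[1,1]*c[1]/c[2]+K[1,2]])
E
python3 - <<'E'
from h import *
np.set_printoptions(precision=4,suppress=True)
s=arm.get_image("scene"); t=arm.get_image("top")
for n in "carrier grip_sleeve well_bottle well_jar well_tube bottle jar tube_red tube_blue tube_orange rack wash_bottle".split():
    a=arm.place_of(n,s); b=arm.place_of(n,t)
    print(n,[(px(q["centre"]).round(1),round(q["conf"],2)) for q in a[:3]],[(px(q["centre"]).round(1),round(q["conf"],2)) for q in b[:3]])
    if a and b:
        print("   ",*tri([ray(s,px(a[0]["centre"])),ray(t,px(b[0]["centre"]))]))
f=s["frame"][:,:,::-1]
c=cv2.resize(f[150:300,140:325],None,fx=4.2,fy=4,interpolation=cv2.INTER_CUBIC); cv2.imwrite("pics/crop1.png",c[:600,:800])
E
```

```text
carrier [(array([366.8, 202.2]), 0.64)] [(array([336.6, 226.5]), 0.69)]
    [ 0.5128 -0.249  -0.0077] 0.0009078463213747998
grip_sleeve [(array([275.7, 203.7]), 0.56), (array([399.2, 197.6]), 0.48)] [(array([337. , 259.4]), 0.7)]
    [ 0.4809 -0.097   0.0868] 0.14679058370554057
well_bottle [(array([368.4, 199.1]), 0.9)] []
well_jar [] [(array([314.2, 230.8]), 0.98)]
well_tube [(array([381.9, 196.1]), 0.98)] [(array([352. , 227.4]), 0.79)]
    [ 0.5065 -0.2946  0.001 ] 0.002381481136000697
bottle [(array([302.7, 234.4]), 0.61), (array([182.3, 216.4]), 0.31)] [(array([255.3, 235.1]), 0.58)]
    [ 0.4894 -0.0101 -0.0072] 0.00037641493919888164
jar [(array([265.4, 249. ]), 0.64)] [(array([254.5, 234.9]), 0.74), (array([220.4, 235.3]), 0.57), (array([238.1, 190.6]), 0.34)]
    [ 0.5167  0.0285 -0.0566] 0.044380298419539575
tube_red [(array([227.1, 216.4]), 0.68), (array([176.4, 244.7]), 0.34)] [(array([209.3, 186.4]), 0.48)]
    [0.6318 0.1233 0.0109] 0.0004482243022403621
tube_blue [(array([245.6, 215.9]), 0.49), (array([325.3, 185.2]), 0.48)] [(array([224.4, 190.1]), 0.58)]
    [0.6208 0.0781 0.0025] 0.0012499952153558979
tube_orange [(array([158. , 204.8]), 0.54), (array([261. , 209.9]), 0.52), (array([359.2, 180.7]), 0.51)] [(array([238.5, 188.7]), 0.56), (array([350.9, 198.9]), 0.44), (array([158. , 133.7]), 0.41)]
    [0.6431 0.158  0.0719] 0.12441612724455585
rack [(array([240. , 210.6]), 0.56)] [(array([237.5, 188.9]), 0.53), (array([322.8, 179.7]), 0.29)]
    [0.6362 0.0598 0.002 ] 0.02218782332404469
wash_bottle [(array([181., 214.]), 0.7)] [(array([178.1, 159.2]), 0.77)]
    [0.7156 0.2164 0.0031] 0.0005222474145743523
```

View pics/crop1.png

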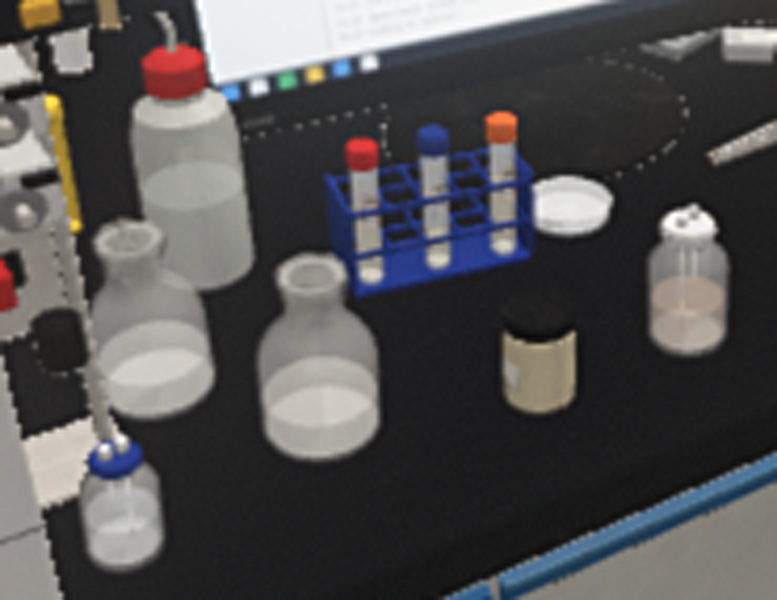

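The crop confirms both choices: the white-capped two-port bottle is at crop (688,280) and the red-capped tube is in the rack at its left place (368,210). The jar is at (540,355). Next I measure the remaining clearances.

```bash
python3 - <<'E'
from h import *
np.set_printoptions(precision=4,suppress=True)
s=arm.get_image("scene"); t=arm.get_image("top")
print("jar",*tri([ray(s,(265.4,249)),ray(t,(220.4,235.3))]))
print("orange",*tri([ray(s,(261,209.9)),ray(t,(238.5,188.7))]))
print("sleeve",*tri([ray(s,(399.2,197.6)),ray(t,(337,259.4))]))
print("yellow base",*tri([ray(s,(359.2,180.7)),ray(t,(350.9,198.9))]))
k=.64
print("yellow top",*tri([ray(s,(568*k,241*k)),ray(t,(562*k,302*k))]))
print("monitor LL",*tri([ray(s,(297*k,272*k)),ray(t,(301*k,215*k))]))
print("monitor LR",*tri([ray(s,(548*k,212*k)),ray(t,(597*k,238*k))]))
print("wash cap",*tri([ray(s,(284*k,255*k)),ray(t,(276*k,237*k))]))
print("hose",*tri([ray(s,(615*k,262*k)),ray(t,(608*k,322*k))]))
# well rims from grey blobs
for n in ("carrier","grip_sleeve","bottle","jar"):
    for p in (s,t):
        r=arm.trace(n,p)
        if r:
            m=r[0]["region"]; ys,xs=np.nonzero(m); print(n,r[0]["conf"],xs.min(),xs.max(),ys.min(),ys.max(),px(r[0]["centre"]))
c=cv2.resize(t["frame"][205:270,295:385,::-1],None,fx=8,fy=8,interpolation=cv2.INTER_CUBIC); cv2.imwrite("pics/crop2.png",c)
E
```

```text
jar [ 0.4909  0.0934 -0.0086] 0.002189017742947662
orange [0.6225 0.0341 0.005 ] 0.004255691047662436
sleeve [ 0.4121 -0.2363  0.0652] 0.0036859113200842304
yellow base [ 0.5908 -0.2911  0.0116] 0.00020503419855123967
yellow top [ 0.5949 -0.2978  0.0944] 0.00010162418218835323
monitor LL [0.7584 0.1649 0.0872] 0.00038345376546905296
monitor LR [ 0.7121 -0.3624  0.0971] 0.0035663497907546717
wash cap [0.7024 0.2    0.1519] 3.6898083904004666e-05
hose [ 0.5633 -0.396   0.0385] 0.002818799615785713
carrier 0.9 335 421 173 217 [372.992  195.8016]
carrier 0.67 304 375 215 262 [339.8144 226.0992]
grip_sleeve 0.69 388 410 195 209 [399.2064 200.7936]
grip_sleeve 0.64 328 353 257 263 [340.3776 261.0048]
bottle 0.82 294 313 202 238 [303.104 223.296]
bottle 0.79 247 262 228 243 [253.696 235.392]
jar 0.76 259 277 222 252 [268.9024 234.2016]
jar 0.46 213 226 229 242 [221.7984 233.5104]
```

View pics/crop2.png

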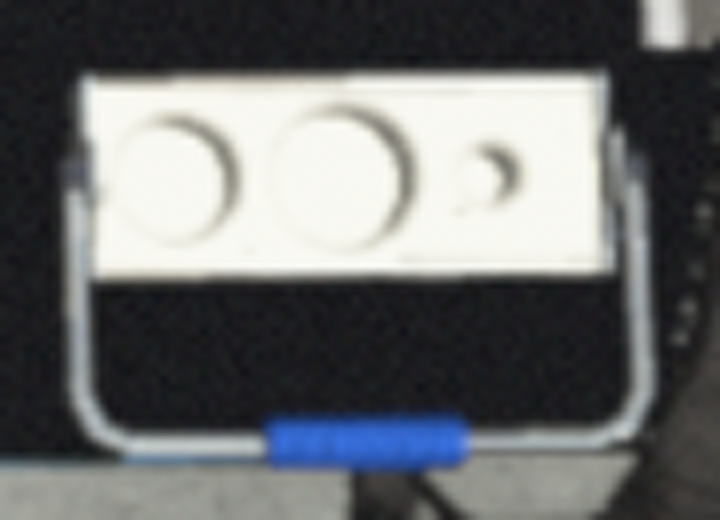

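```bash
cat >> h.py <<'E'
def Rt(yaw,tilt=0):
    "closing axis (tool y) at world angle yaw, tool down; tilt>0 leans the body towards -(tool y)"
    B=np.column_stack([[-np.sin(yaw)*-1,-np.cos(yaw),0],[np.cos(yaw),np.sin(yaw),0],[0,0,-1]])
    B[:,0]=np.cross(B[:,1],B[:,2]); return R.from_matrix(B)*R.from_rotvec([tilt,0,0])
def plan(x,rot,n=None,fr=None):
    o=arm.observe(); p=o["position"] if fr is None else fr[0]; r=R.from_rotvec(o["ee_rot"]) if fr is None else fr[1]
    rv=(r.inv()*rot).as_rotvec(); d=np.asarray(x)-p
    n=n or int(max(np.ceil(np.linalg.norm(d)/.045),np.ceil(np.linalg.norm(rv)/.14),1))
    step=R.from_rotvec(rv/n); q=r; print("n",n,"rot/row",(rv/n).round(4))
    for i in range(n): print("  ",(q.inv().apply(d/n)*100).round(2).tolist()); q=q*step
E
python3 - <<'E'
from h import *
np.set_printoptions(precision=4,suppress=True)
t=arm.get_image("top")
for c,z in (((85,80),.034),((605,75),.034),((92,278),.034),((612,270),.034),((368,442),.05),((180,180),.034),((342,178),.034),((492,175),.034)):
    print(c,onz(ray(t,(295+(c[0]-4)/8+.5,205+(c[1]-4)/8+.5)),z))
o=arm.observe(); print(R.from_rotvec(o["ee_rot"]).as_matrix())
print(Rt(0).as_matrix())
plan([0.40,0.04,0.30],Rt(0))
E
```

```text
(85, 80) [ 0.5424 -0.1543  0.034 ]
(605, 75) [ 0.5425 -0.341   0.034 ]
(92, 278) [ 0.4717 -0.1549  0.034 ]
(612, 270) [ 0.4728 -0.3403  0.034 ]
(368, 442) [ 0.4128 -0.2479  0.05  ]
(180, 180) [ 0.5063 -0.1872  0.034 ]
(342, 178) [ 0.5064 -0.2451  0.034 ]
(492, 175) [ 0.507  -0.2989  0.034 ]
[[ 0.931   0.3651 -0.    ]
 [ 0.3651 -0.931  -0.    ]
 [-0.      0.     -1.    ]]
[[ 0.  1.  0.]
 [ 1.  0.  0.]
 [ 0.  0. -1.]]
n 15 rot/row [ 0.      0.     -0.0798]
   [2.58, -3.44, -0.49]
   [2.85, -3.22, -0.49]
   [3.09, -2.99, -0.49]
   [3.32, -2.73, -0.49]
   [3.53, -2.46, -0.49]
   [3.71, -2.17, -0.49]
   [3.88, -1.87, -0.49]
   [4.01, -1.55, -0.49]
   [4.12, -1.23, -0.49]
   [4.21, -0.89, -0.49]
   [4.26, -0.56, -0.49]
   [4.3, -0.21, -0.49]
   [4.3, 0.13, -0.49]
   [4.28, 0.47, -0.49]
   [4.22, 0.81, -0.49]
```

Request:
{"op": "carry_out", "data": {"claw": [9.1,9.1,9.1,9.1,9.1,9.1,9.1,9.1,9.1,9.1,9.1,9.1,9.1,9.1,9.1,9.1], "delta_pos": [[2.6,-3.4,-0.5],[2.8,-3.2,-0.5],[3.1,-3.0,-0.5],[3.3,-2.7,-0.5],[3.5,-2.5,-0.5],[3.7,-2.2,-0.5],[3.9,-1.9,-0.5],[4.0,-1.5,-0.5],[4.1,-1.2,-0.5],[4.2,-0.9,-0.5],[4.3,-0.6,-0.5],[4.3,-0.2,-0.5],[4.3,0.1,-0.5],[4.3,0.5,-0.5],[4.2,0.8,-0.5],[0,0,0]], "angular": [[0,0,-0.08],[0,0,-0.08],[0,0,-0.08],[0,0,-0.08],[0,0,-0.08],[0,0,-0.08],[0,0,-0.08],[0,0,-0.08],[0,0,-0.08],[0,0,-0.08],[0,0,-0.08],[0,0,-0.08],[0,0,-0.08],[0,0,-0.08],[0,0,-0.077],[0,0,0]], "force": 20}}

```text
clock: 3.55
position: [0.3995, 0.0453, 0.3029]
ee_rot: [2.21, 2.232, 0.006]
force: [-0.9, -0.6, 0.4]
width: 0.992
gripper_force: 0.0
```

```bash
python3 - <<'E'
from h import *
np.set_printoptions(precision=4,suppress=True)
o=arm.observe(); print(o["clock"],o["position"],o["ee_rot"],o["joints"])
w=arm.get_image("wrist"); print(w["mtx"],w["T"])
cv2.imwrite("pics/w1.png",cv2.resize(w["frame"][:,:,::-1],(800,600),interpolation=cv2.INTER_CUBIC))
for n in "bottle jar tube_red well_bottle well_jar well_tube".split():
    for q in arm.place_of(n,w)[:3]: print(n,round(q["conf"],2),px(q["centre"]),onz(ray(w,px(q["centre"]),True),0.006 if "well" in n else 0.004 if "tube" in n else 0))
E
```

```text
3.55 [0.3995 0.0453 0.3029] [2.21   2.2323 0.0058] [ 0.4037  0.0467 -0.6586  1.9056  0.0291  1.1958 -0.2549]
[[297.3186   0.     260.1065]
 [  0.     297.3186 190.4176]
 [  0.       0.       1.    ]] [[ 0.9999  0.0094  0.0055  0.3984]
 [ 0.0105 -0.9682 -0.25    0.1122]
 [ 0.003   0.25   -0.9682  0.4606]
 [ 0.      0.      0.      1.    ]]
bottle 0.63 [314.0096 190.1952] [ 0.4882 -0.0055  0.    ]
jar 0.73 [316.0064 128.6016] [0.4871 0.0936 0.    ]
tube_red 0.66 [402.0224 117.3888] [0.6332 0.1207 0.004 ]
well_jar 0.67 [314.7776 289.1136] [ 0.5027 -0.1903  0.006 ]
```

View pics/w1.png

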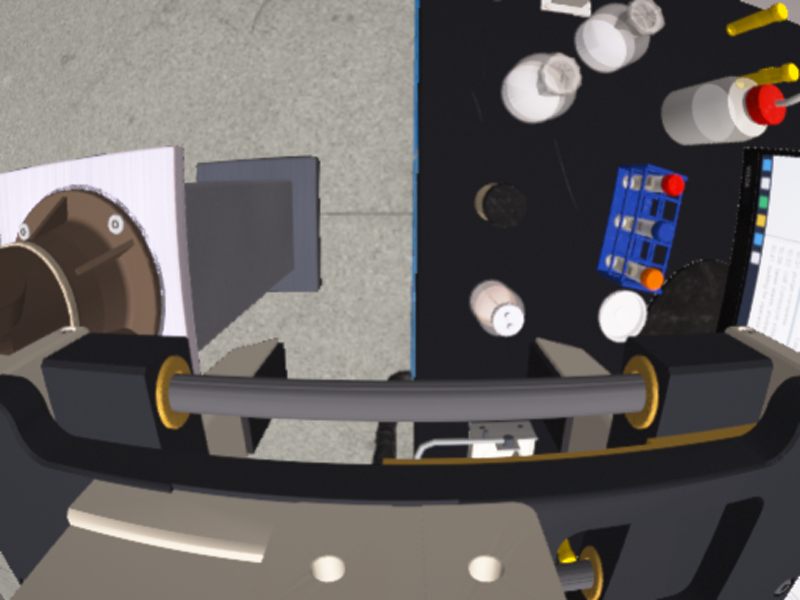

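Request:
{"op": "carry_out", "data": {"claw": [9.1,9.1,9.1,9.1,9.1], "delta_pos": [[-1.3,2.2,4.0],[-1.3,2.2,4.0],[-1.3,2.2,4.0],[-1.4,2.3,4.2],[0,0,0]], "angular": [[0,0,0.01],[0,0,0],[0,0,0],[0,0,0],[0,0,0]]}}

```text
clock: 4.4
position: [0.4857, -0.0174, 0.1338]
ee_rot: [-2.233, -2.2, 0.01]
force: [-1.0, 0.5, 0.3]
width: 0.99
gripper_force: 0.0
```

```bash
python3 - <<'E'
from h import *
np.set_printoptions(precision=4,suppress=True)
o=arm.observe(); print(o["clock"],o["position"],o["ee_rot"])
w=arm.get_image("wrist")
f=w["frame"].copy()
for z,c in ((0,(255,0,0)),(.05,(0,255,0))):
    for a in np.linspace(0,6.28,40):
        u=proj(w,[.489+.0225*np.cos(a),-.008+.0225*np.sin(a),z],True); cv2.circle(f,tuple(int(v) for v in u.round()),0,c,-1)
    for a in np.linspace(0,6.28,40):
        u=proj(w,[.489+.019*np.cos(a),.0934+.019*np.sin(a),z],True); cv2.circle(f,tuple(int(v) for v in u.round()),0,c,-1)
cv2.imwrite("pics/w2.png",cv2.resize(f[40:340,150:480,::-1],None,fx=2,fy=2,interpolation=cv2.INTER_CUBIC))
for n in ("bottle","jar"):
    for q in arm.place_of(n,w)[:2]: print(n,round(q["conf"],2),px(q["centre"]),onz(ray(w,px(q["centre"]),True),0))
E
```

```text
4.4 [ 0.4857 -0.0174  0.1338] [-2.2332 -2.2003  0.0095]
bottle 0.71 [259.7888 170.6112] [ 0.4844 -0.0058  0.    ]
jar 0.83 [259.1232  70.1184] [0.4852 0.0937 0.    ]
jar 0.72 [398.2848  50.8032] [0.6299 0.1217 0.    ]
```

View pics/w2.png

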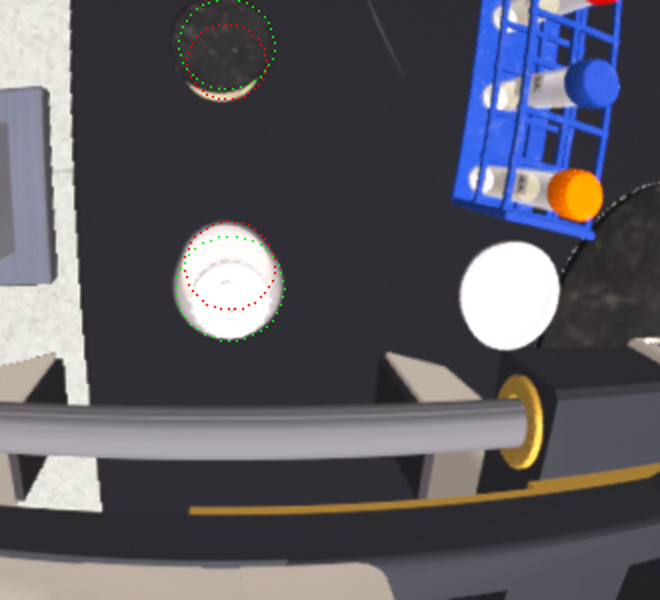

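The overlay matches both things: the bottle at crop (229,285) and the jar lid at (225,45). That puts them at about (0.488, -0.008) and (0.488, 0.0935).

Request:
{"op": "carry_out", "data": {"claw": [9.1,9.1,9.1,9.1,9.1,9.1], "delta_pos": [[0.9,0.3,0],[0,0,3],[0,0,4],[0,0,3],[0,0,0],[0,0,0]], "angular": [[0,0,-0.015],[0,0,0],[0,0,0],[0,0,0],[0,0,0],[0,0,0]]}}

```text
clock: 5.15
position: [0.4908, -0.0041, 0.0413]
ee_rot: [2.214, 2.228, 0.002]
force: [0.2, 0.2, 0.5]
width: 0.995
gripper_force: 0.0
```

Request:
{"op": "carry_out", "data": {"claw": [9.1,9.1], "delta_pos": [[-0.3,-0.2,0.7],[0,0,0]], "angular": [[0,0,0],[0,0,0]]}}

```text
clock: 5.35
position: [0.4885, -0.0085, 0.0337]
ee_rot: [2.215, 2.225, 0.001]
force: [-0.2, -0.4, -0.7]
width: 0.99
gripper_force: 0.0
```

Request:
{"op": "carry_out", "data": {"claw": [9.1,9.1], "delta_pos": [[0,0,0],[0,0,0]], "angular": [[0,0,0],[0,0,0]]}}

```text
clock: 5.55
position: [0.4885, -0.0081, 0.0333]
ee_rot: [2.216, 2.226, 0.001]
force: [0.7, -0.5, 0.7]
width: 0.987
gripper_force: 0.0
```

Request:
{"op": "carry_out", "data": {"claw": [4.2,4.2,4.2,4.2,4.2,4.2,4.2], "delta_pos": [[0,0,0],[0,0,0],[0,0,0],[0,0,0],[0,0,0],[0,0,0],[0,0,0]], "angular": [[0,0,0],[0,0,0],[0,0,0],[0,0,0],[0,0,0],[0,0,0],[0,0,0]], "force": 20}}

```text
clock: 6.25
position: [0.488, -0.008, 0.0327]
ee_rot: [-2.216, -2.227, 0.0]
force: [-0.2, 0.0, 0.5]
width: 0.484
gripper_force: 20.0
```

Request:
{"op": "carry_out", "data": {"claw": [4.2,4.2,4.2,4.2,4.2,4.2,4.2,4.2,4.2,4.2,4.2,4.2,4.2,4.2,4.2,4.2], "delta_pos": [[0,0,-2],[0,0,-3],[0,0,-4],[-1,0,-4],[-3,0,-4],[-3,0,-3],[-3.5,0.2,0],[-3.5,0.2,0],[-3.5,0.3,0],[-3.5,0.2,0],[-3.5,0.2,0],[-3.5,0.2,0],[-3.5,0,0],[-2,0,0],[0,0,0],[0,0,0]], "angular": [[0,0,0],[0,0,0],[0,0,0],[0,0,0],[0,0,0],[0,0,0],[0,0,0],[0,0,0],[0,0,0],[0,0,0],[0,0,0],[0,0,0],[0,0,0],[0,0,0],[0,0,0],[0,0,0]]}}

```text
clock: 7.85
position: [0.5028, -0.342, 0.2324]
ee_rot: [-2.215, -2.226, -0.001]
force: [0.6, 1.0, -0.6]
width: 0.479
gripper_force: 20.0
```

```bash
python3 - <<'E'
from h import *
np.set_printoptions(precision=4,suppress=True)
o=arm.observe(); print(o["clock"],o["position"],o["ee_rot"],o["joints"],o["width"])
w=arm.get_image("wrist")
f=w["frame"].copy()
C=np.array([.5075,-.2475,0])
def draw(P,c):
    u=proj(w,P,True); 
    if 0<=u[0]<512 and 0<=u[1]<384: f[int(u[1]),int(u[0])]=c
for y,r in ((0,.0245),(.06,.021),(-.052,.00975)):
    for a in np.linspace(0,6.28,60):
        draw(C+[(r+.0035)*np.cos(a),y+(r+.0035)*np.sin(a),.034],(255,0,0))
for k in np.linspace(-1,1,80):
    for sx in (-1,1): draw(C+[sx*.034,k*.09,.034],(0,255,0))
    for sx in (-1,1): draw(C+[k*.034,sx*.09,.034],(0,255,0))
cv2.imwrite("pics/w3.png",cv2.resize(f[:,:,::-1],(800,600),interpolation=cv2.INTER_NEAREST))
for n in ("well_bottle","well_jar","well_tube","carrier","grip_sleeve"):
    for q in arm.place_of(n,w)[:2]: print(n,round(q["conf"],2),px(q["centre"]),onz(ray(w,px(q["centre"]),True),.006 if "well" in n else .05 if "sl" in n else 0))
E
```

```text
7.85 [ 0.5028 -0.342   0.2324] [-2.2149 -2.2264 -0.001 ] [ 0.8367  0.4506 -0.4746  1.5767  0.2169  1.168   0.3223] 0.4789328705115009
well_bottle 0.93 [264.3968  90.0096] [ 0.5077 -0.2426  0.006 ]
well_bottle 0.37 [265.7792 133.0176] [ 0.5099 -0.2983  0.006 ]
well_jar 0.84 [262.912   49.3824] [ 0.5055 -0.1889  0.006 ]
well_jar 0.33 [265.8816  88.7808] [ 0.5096 -0.241   0.006 ]
well_tube 0.63 [267.776  132.2112] [ 0.5124 -0.2972  0.006 ]
carrier 0.7 [261.7856  93.504 ] [ 0.5045 -0.2468  0.    ]
carrier 0.22 [266.1888  90.5856] [ 0.5101 -0.2429  0.    ]
grip_sleeve 0.57 [183.0912  91.3152] [ 0.4136 -0.2458  0.05  ]
```

View pics/w3.png

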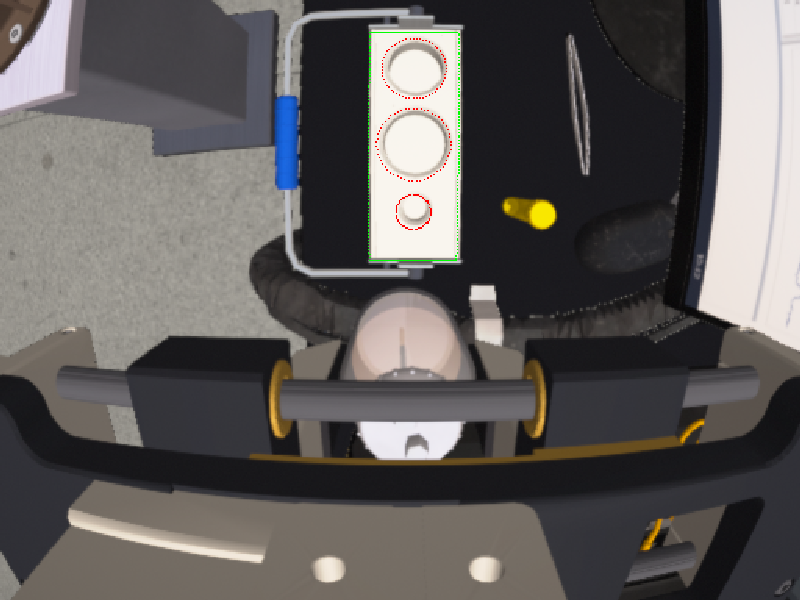

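Wrist view: the drawn well rings at (414,145), (414,68) and (413,212) sit on the wells. The carrier is therefore at (0.508, -0.2475) with yaw about 0. The bottle hangs well centred in the fingers.

Request:
{"op": "carry_out", "data": {"claw": [4.2,4.2,4.2,4.2,4.2,4.2,4.2,4.2,4.2,4.2], "delta_pos": [[3,0.2,0],[3.4,0.3,0],[3,0,0],[0,0,3],[0,0,4],[0,0,3],[0,0,2],[0,0,0],[0,0,0],[0,0,0]], "angular": [[0,0,0],[0,0,0],[0,0,0],[0,0,-0.1],[0,0,-0.1],[0,0,-0.1],[0,0,0],[0,0,0],[0,0,0],[0,0,0]]}}

```text
clock: 9.15
position: [0.5084, -0.249, 0.1143]
ee_rot: [1.857, 2.531, 0.001]
force: [0.2, 0.2, -0.2]
width: 0.481
gripper_force: 20.0
```

```bash
python3 - <<'E'
from h import *
plan([.508,-.2475,.0400],Rt(.3),4)
E
```

```text
n 4 rot/row [0.0005 0.0004 0.0012]
   [0.04, -0.0, 1.86]
   [0.04, 0.0, 1.86]
   [0.04, 0.0, 1.86]
   [0.04, 0.0, 1.86]
```

Request:
{"op": "carry_out", "data": {"claw": [4.2,4.2,4.2,4.2,4.2,4.2,4.2], "delta_pos": [[0.15,0,2.5],[0,0,1.5],[0,0,1],[0,0,1],[0,0,0.8],[0,0,0],[0,0,0]], "angular": [[0,0,0],[0,0,0],[0,0,0],[0,0,0],[0,0,0],[0,0,0],[0,0,0]]}}

```text
clock: 9.85
position: [0.5066, -0.2477, 0.0447]
ee_rot: [-1.858, -2.532, 0.001]
force: [1.0, 0.6, -1.6]
width: 0.498
gripper_force: 19.4
```

Request:
{"op": "carry_out", "data": {"claw": [4.2,4.2,4.2,4.2], "delta_pos": [[0,0,0.4],[0,0,0.3],[0,0,0],[0,0,0]], "angular": [[0,0,0],[0,0,0],[0,0,0],[0,0,0]]}}

```text
clock: 10.25
position: [0.5067, -0.2477, 0.0377]
ee_rot: [-1.859, -2.533, 0.0]
force: [1.6, -0.3, -0.1]
width: 0.495
gripper_force: 19.5
```

Request:
{"op": "carry_out", "data": {"claw": [6.5,6.5,6.5,6.5,6.5,6.5,7.5,7.5,7.5,7.5,7.5,7.5,7.5,7.5,7.5,7.5,7.5,7.5], "delta_pos": [[0,0,0],[0,0,0],[0,0,0],[0,0,-2],[0,0,-4],[0,0,-4],[0,0,-3],[4.2,-0.4,0],[4.2,-0.3,0],[4.3,-0.2,0],[4.3,-0.2,0],[4.3,-0.2,0],[4.3,-0.2,0],[4.3,-0.2,0],[4.2,-0.2,3],[0,0,4],[0,0,0],[0,0,0]], "angular": [[0,0,0],[0,0,0],[0,0,0],[0,0,0],[0,0,0.1],[0,0,0.1],[0,0,0.1],[0,0,0],[0,0,0],[0,0,0],[0,0,0],[0,0,0],[0,0,0],[0,0,0],[0,0,0],[0,0,0],[0,0,0],[0,0,0]]}}

```text
clock: 12.05
position: [0.4857, 0.0913, 0.0988]
ee_rot: [-2.216, -2.226, 0.003]
force: [0.8, -0.1, 0.7]
width: 0.82
gripper_force: 0.0
```

```bash
python3 - <<'E'
from h import *
o=arm.observe(); print(o["clock"],o["position"],o["width"])
plan([.488,.0935,.035],Rt(0),4)
E
```

```text
12.05 [0.48573647 0.09131912 0.09881181] 0.8200415148648126
n 4 rot/row [-0.0005  0.0002  0.0012]
   [0.06, 0.06, 1.6]
   [0.06, 0.06, 1.6]
   [0.06, 0.06, 1.6]
   [0.05, 0.06, 1.6]
```

Request:
{"op": "carry_out", "data": {"claw": [7.5,7.5,7.5,7.5,7.5,3.6,3.6,3.6,3.6,3.6,3.6], "delta_pos": [[0.2,0.2,1],[0,0,2],[0,0,2],[0,0,1.4],[0,0,0],[0,0,0],[0,0,0],[0,0,0],[0,0,0],[0,0,0],[0,0,0]], "angular": [[0,0,0],[0,0,0],[0,0,0],[0,0,0],[0,0,0],[0,0,0],[0,0,0],[0,0,0],[0,0,0],[0,0,0],[0,0,0]]}}

```text
clock: 13.15
position: [0.4884, 0.0941, 0.035]
ee_rot: [2.216, 2.227, 0.001]
force: [-0.5, 0.9, 2.9]
width: 0.43
gripper_force: 20.0
```

Request:
{"op": "carry_out", "data": {"claw": [3.6,3.6,3.6,3.6,3.6,3.6,3.6,3.6,3.6,3.6,3.6,3.6,3.6,3.6], "delta_pos": [[0,0,-2],[0,0,-4],[-1,0,-4],[-4,0.3,0],[-4,0.3,0],[-4,0.3,0],[-4,0.3,0],[-4,0.3,0],[-4,0.3,0],[-2.1,0.2,0],[-1,0,2],[0,0,1.5],[0,0,0],[0,0,0]], "angular": [[0,0,0],[0,0,0],[0,0,0],[0,0,0],[0,0,0],[0,0,0],[0,0,0],[0,0,0],[0,0,0],[0,0,0],[0,0,0],[0,0,0],[0,0,0],[0,0,0]]}}

```text
clock: 14.55
position: [0.5095, -0.1863, 0.0998]
ee_rot: [-2.215, -2.227, 0.0]
force: [0.6, -0.2, 0.3]
width: 0.431
gripper_force: 20.0
```

```bash
python3 - <<'E'
from h import *
o=arm.observe(); print(o["clock"],o["position"],o["width"])
plan([.508,-.187,.041],Rt(0),4)
E
```

```text
14.55 [ 0.50948395 -0.18634818  0.09978441] 0.43081627633318015
n 4 rot/row [-0.0001 -0.0001  0.0014]
   [-0.02, -0.04, 1.47]
   [-0.02, -0.04, 1.47]
   [-0.02, -0.04, 1.47]
   [-0.02, -0.04, 1.47]
```

Request:
{"op": "carry_out", "data": {"claw": [3.6,3.6,3.6,3.6,3.6,3.6,3.6], "delta_pos": [[-0.1,-0.15,1.5],[0,0,1.2],[0,0,1],[0,0,1],[0,0,0.6],[0,0,0],[0,0,0]], "angular": [[0,0,0],[0,0,0],[0,0,0],[0,0,0],[0,0,0],[0,0,0],[0,0,0]]}}

```text
clock: 15.25
position: [0.5079, -0.1877, 0.0466]
ee_rot: [-2.215, -2.227, 0.001]
force: [-0.9, 0.4, -1.0]
width: 0.433
gripper_force: 20.0
```

Request:
{"op": "carry_out", "data": {"claw": [3.6,3.6,3.6,3.6], "delta_pos": [[0,0,0.4],[0,0,0.25],[0,0,0],[0,0,0]], "angular": [[0,0,0],[0,0,0],[0,0,0],[0,0,0]]}}

```text
clock: 15.65
position: [0.5081, -0.1878, 0.0407]
ee_rot: [2.216, 2.227, -0.0]
force: [-3.9, 1.4, 6.1]
width: 0.432
gripper_force: 20.0
```

Request:
{"op": "carry_out", "data": {"claw": [6,6,6,6,6,6,6,6,6,6,6,6,6,6,6,6], "delta_pos": [[0,0,0],[0,0,0],[0,0,0],[0,0,-2],[0,0,-4],[0,0,-4],[1,0,-4],[4,1.5,-2],[4,1.5,0],[4,1.5,0],[4,1.5,0],[4,1.5,0],[3.8,1.5,0],[1,0,0],[0,0,0],[0,0,0]], "angular": [[0,0,0],[0,0,0],[0,0,0],[0,0,0],[0,0,0],[0,0,0],[0,0,0],[0,0,0],[0,0,0],[0,0,0],[0,0,0],[0,0,0],[0,0,0],[0,0,0],[0,0,0],[0,0,0]]}}

```text
clock: 17.25
position: [0.5966, 0.0691, 0.1999]
ee_rot: [2.217, 2.226, -0.002]
force: [-0.0, -1.1, -0.2]
width: 0.653
gripper_force: 0.0
```

```bash
python3 - <<'E'
from h import *
np.set_printoptions(precision=4,suppress=True)
o=arm.observe(); print(o["clock"],o["position"],o["width"])
w=arm.get_image("wrist"); t=arm.get_image("top"); s=arm.get_image("scene")
f=w["frame"].copy()
rays=[]
for p,fi in ((w,True),(t,False),(s,False)):
    h=cv2.cvtColor(p["frame"],cv2.COLOR_RGB2HSV)
    m=(((h[...,0]<6)|(h[...,0]>174))&(h[...,1]>150)&(h[...,2]>80)).astype(np.uint8)
    n,_,st,ce=cv2.connectedComponentsWithStats(m)
    u0=proj(p,[.632,.122,.1],fi)
    L=[(np.linalg.norm(ce[i]-u0),i) for i in range(1,n) if st[i,4]>8]
    d,i=min(L); rays.append(ray(p,ce[i]+.0,fi)); print(u0,ce[i],st[i],onz(rays[-1],.095))
print(tri(rays))
u=proj(w,[.632,.122,.09],True).astype(int); print(u)
y0=max(0,u[1]-80); x0=max(0,u[0]-110)
cv2.imwrite("pics/w4.png",cv2.resize(f[y0:y0+190,x0:x0+250,::-1],None,fx=3,fy=3,interpolation=cv2.INTER_CUBIC)); print(x0,y0)
for z in (0.004,):
    for q in arm.place_of("tube_red",w)[:3]: print(q["conf"],onz(ray(w,px(q["centre"]),True),z))
E
```

```text
17.25 [0.5966 0.0691 0.1999] 0.6527774993813033
[301.1936 131.498 ] [300.3188 130.3656] [290 121  21  20 320] [0.6319 0.1227 0.095 ]
[207.3262 180.8928] [176.2243 151.6822] [170 145  13  13 107] [0.7161 0.209  0.095 ]
[225.5021 185.8584] [225.7736 187.8113] [222 184   8   9  53] [0.6311 0.1221 0.095 ]
(array([0.6569, 0.1495, 0.1111]), np.float64(0.0768941680981055))
[299 130]
189 50
0.88 [0.6329 0.1252 0.004 ]
```

View pics/w4.png

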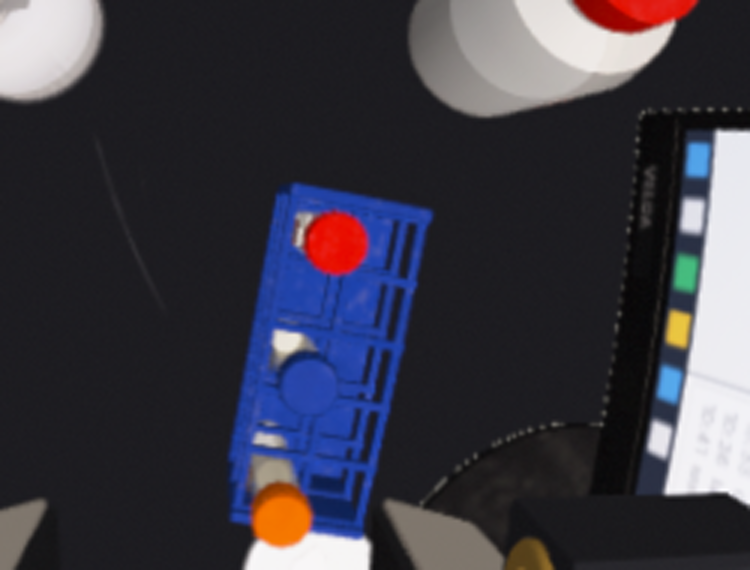

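Red cap at crop (336,243), with blue and orange below it, all in the rack. It is at (0.632, 0.1225), and the rack yaw is about -0.2.

Request:
{"op": "carry_out", "data": {"claw": [3.6,3.6,3.6,3.6,3.6,3.6,3.6], "delta_pos": [[2.7,1.8,0],[2.6,1.7,0],[0,0,3],[0,0,3],[0,0,0.5],[0,0,0],[0,0,0]], "angular": [[0,0,0],[0,0,0],[0,0,0.1],[0,0,0.1],[0,0,0],[0,0,0],[0,0,0]]}}

```text
clock: 18.15
position: [0.6324, 0.1235, 0.1367]
ee_rot: [2.425, 1.996, 0.003]
force: [-0.2, 0.6, 0.4]
width: 0.392
gripper_force: 0.0
```

```bash
python3 - <<'E'
from h import *
o=arm.observe(); print(o["clock"],o["position"],o["width"])
plan([.632,.1225,.074],Rt(-.2),3)
E
```

```text
18.15 [0.63237338 0.12349467 0.13673944] 0.39218527048989454
n 3 rot/row [ 0.0006 -0.0003  0.0021]
   [-0.04, -0.01, 2.09]
   [-0.04, -0.01, 2.09]
   [-0.04, -0.01, 2.09]
```

Request:
{"op": "carry_out", "data": {"claw": [3.6,3.6,3.6,3.6,3.6,1.4,1.4,1.4,1.4,1.4], "delta_pos": [[-0.1,0,2.2],[0,0,2],[0,0,2],[0,0,0],[0,0,0],[0,0,0],[0,0,0],[0,0,0],[0,0,0],[0,0,0]], "angular": [[0,0,0],[0,0,0],[0,0,0],[0,0,0],[0,0,0],[0,0,0],[0,0,0],[0,0,0],[0,0,0],[0,0,0]], "force": 20}}

```text
clock: 19.15
position: [0.6321, 0.1231, 0.0742]
ee_rot: [2.427, 1.994, 0.003]
force: [-0.4, 0.2, 5.9]
width: 0.185
gripper_force: 20.0
```

Request:
{"op": "carry_out", "data": {"claw": [1.4,1.4,1.4,1.4,1.4,1.4,1.4,1.4,1.4,1.4,1.4,1.4,1.4,1.4,1.4,1.4,1.4,1.4,1.4,1.4], "delta_pos": [[0,0,-1.5],[0,0,-3],[0,0,-3.5],[0,0,-4],[0,0,-2],[-2,-2,0],[-4,-2,0],[-4.3,-1.2,0],[-4.3,-1.2,0],[-4.3,-1.2,0],[-4.3,-1.2,0],[-4.3,-1,0],[-4.3,-1,0],[-4.3,-1,0],[-4.3,-0.6,0],[-4,0,0],[-3,0,0],[-0.9,0,0],[0,0,0],[0,0,0]], "angular": [[0,0,0],[0,0,0],[0,0,0],[0,0,-0.1],[0,0,-0.1],[0,0,0],[0,0,0],[0,0,0],[0,0,0],[0,0,0],[0,0,0],[0,0,0],[0,0,0],[0,0,0],[0,0,0],[0,0,0],[0,0,0],[0,0,0],[0,0,0],[0,0,0]]}}

```text
clock: 21.15
position: [0.5102, -0.359, 0.2136]
ee_rot: [-2.214, -2.228, -0.002]
force: [0.1, 0.2, 0.9]
width: 0.184
gripper_force: 20.0
```

```bash
python3 - <<'E'
from h import *
np.set_printoptions(precision=4,suppress=True)
o=arm.observe(); print(o["clock"],o["position"],o["ee_rot"],o["width"])
p0=o["position"]
w=arm.get_image("wrist"); s=arm.get_image("scene")
f=w["frame"].copy()
C=np.array([.508,-.2475,0])
def draw(P,c):
    u=proj(w,P,True)
    if 0<=u[0]<512 and 0<=u[1]<384: f[int(u[1]),int(u[0])]=c
for a in np.linspace(0,6.28,60):
    c,sn=np.cos(a),np.sin(a)
    draw(C+[.01325*c,-.052+.01325*sn,.034],(255,0,0))
    draw(C+[.020*c,.06+.020*sn,.066],(0,255,255))
    draw(C+[.0225*c,.0225*sn,.061],(0,0,255))
    for z in (-.07,-.03): draw(p0+[.008*c,.008*sn,z],(0,255,0))
for k in np.linspace(-1,1,80):
    for sx in (-1,1): draw(C+[sx*.034,k*.09,.034],(0,255,0))
    for sx in (-1,1): draw(C+[k*.034,sx*.09,.034],(0,255,0))
u=proj(s,p0,False).astype(int); c2=s["frame"][max(0,u[1]-75):u[1]+75,max(0,u[0]-70):u[0]+70]
A=cv2.resize(f[0:290,150:410],(540,600),interpolation=cv2.INTER_NEAREST)
B=cv2.resize(c2,(256,int(256*c2.shape[0]/c2.shape[1])),interpolation=cv2.INTER_CUBIC)
o=np.zeros((600,800,3),np.uint8); o[:,:540]=A; o[:B.shape[0],544:]=B
cv2.imwrite("pics/w5.png",o[:,:,::-1])
for n in ("well_tube",):
    for q in arm.place_of(n,w)[:2]: print(n,round(q["conf"],2),onz(ray(w,px(q["centre"]),True),.006))
for q in arm.place_of("tube_red",w)[:3]: print(q["conf"],px(q["centre"]),onz(ray(w,px(q["centre"]),True),p0[2]-.0702), proj(w,p0-[0,0,.0702],True))
E
```

```text
21.15 [ 0.5102 -0.359   0.2136] [-2.2138 -2.2284 -0.0015] 0.18372275289813036
0.82 [259.2768 201.216 ] [ 0.5096 -0.3601  0.1434] [260.0092 199.9003]
0.34 [167.8848  71.6928] [ 0.4378 -0.2562  0.1434] [260.0092 199.9003]
```

View pics/w5.png

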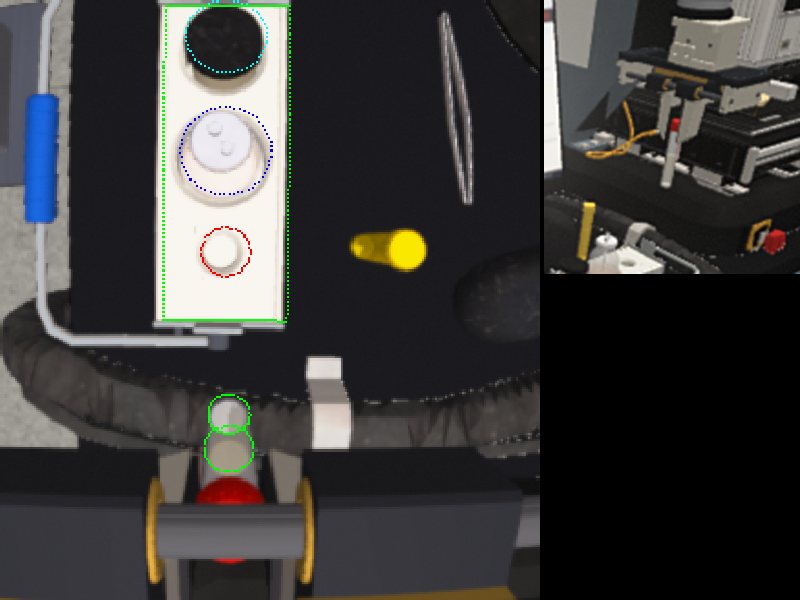

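The tube hangs straight in the fingers. The jar at crop (224,43) and the bottle at (221,140) look seated. The carrier has turned or shifted slightly: its tube end sits about 5 px left of the drawn outline. I measure its edges again.

```bash
python3 - <<'E'
from h import *
np.set_printoptions(precision=4,suppress=True)
w=arm.get_image("wrist"); g=w["frame"].astype(int)
L=[];Rr=[]
for row in list(range(93,150,3)):
    v=g[row].min(1); xs=np.arange(512)
    # from inside (x~ 244) go out until it gets dark
    def edge(x0,st):
        x=x0
        while v[x]>110: x+=st
        a,b=v[x-st],v[x]; return x-st*(110-b)/(a-b) if a!=b else x
    l=edge(232,-1); r=edge(282,1)
    L.append(onz(ray(w,(l,row),True),.034)[:2]); Rr.append(onz(ray(w,(r,row),True),.034)[:2])
L=np.array(L);Rr=np.array(Rr)
for q in (L,Rr):
    c=np.polyfit(q[:,1],q[:,0],1); res=q[:,0]-np.polyval(c,q[:,1]); ok=abs(res)<.0015; c=np.polyfit(q[ok,1],q[ok,0],1); print(c,np.polyval(c,-.2995),np.polyval(c,-.2475),abs(res).max(),ok.sum())
h=g.min(2)
print(h[110:133,244:274])
print([ (u,proj(w,[.508+u,-.2995,.034],True)) for u in (0,-.002)])
# end plate front edge
col=[258,265,250]
for c in col: print(c,h[140:165,c])
E
```

```text
[0.0081 0.4718] 0.4693977528743922 0.4698210536359485 0.00016930949205867796 19
[0.0092 0.5419] 0.5391298812399102 0.539609367784142 0.00028478719357860616 19
[[236 239 239 239 239 238 237 233 231 227 225 224 224 224 227 232 236 238
  239 239 239 239 239 239 239 239 239 239 239 239]
 [237 239 239 239 237 232 227 226 225 224 223 222 222 221 220 220 222 229
  236 238 239 239 239 239 239 239 239 239 239 239]
 [239 239 238 236 231 226 225 224 223 221 224 223 224 221 220 218 217 217
  223 232 237 239 239 239 239 239 239 239 239 239]
 [239 239 236 229 226 225 224 220 219 221 231 230 232 228 227 222 218 213
  213 220 231 238 239 239 239 239 239 239 239 239]
 [239 237 230 225 224 221 223 219 226 236 238 238 238 238 237 232 225 217
  209 209 223 235 238 239 239 239 239 239 239 239]
 [238 232 225 224 221 214 230 237 238 239 239 239 239 239 239 238 235 227
  214 206 210 225 236 239 239 239 239 239 239 239]
 [236 226 223 221 210 219 237 239 239 239 239 239 239 239 239 239 239 235
  223 204 201 214 231 239 239 239 239 239 239 239]
 [231 223 222 217 197 230 239 239 239 239 239 239 239 239 239 239 
[... 1629 characters left out ...]
183
  205 228 237 239 239 239 239 239 239 239 240 239]
 [239 239 239 238 234 222 204 194 185 181 179 177 176 176 179 185 196 214
  229 237 239 239 239 239 239 239 239 239 239 239]
 [239 239 239 239 238 236 230 221 209 202 200 197 195 199 207 219 228 236
  238 239 239 239 239 239 239 239 239 239 239 239]]
[(0, array([258.4221, 121.2018])), (-0.002, array([256.6429, 121.191 ]))]
258 [239 239 239 239 239 239 239 239 239 239 239 239 239 237 215 128  96  99
 158 182 150  93  81  82  81]
265 [239 239 239 239 239 239 239 239 239 239 239 239 239 237 215 129 106 113
 155 192 139  56  27  27  26]
250 [239 239 239 239 239 239 239 239 239 239 239 239 239 236 189 117  96 104
 166 183 125  78  79  88  99]
```

Request:
{"op": "carry_out", "data": {"claw": [1.4,1.4,1.4,1.4,1.4,1.4,1.4,1.4], "delta_pos": [[3,-0.3,0],[2.9,-0.3,0],[0,0,3],[0,0,3],[0,0,2.8],[0,0,0],[0,0,0],[0,0,0]], "angular": [[0,0,0],[0,0,0],[0,0,0],[0,0,0],[0,0,0],[0,0,0],[0,0,0],[0,0,0]]}}

```text
clock: 22.2
position: [0.5046, -0.302, 0.1269]
ee_rot: [2.214, 2.226, 0.001]
force: [0.6, 0.2, 0.3]
width: 0.19
gripper_force: 20.0
```

```bash
python3 - <<'E'
from h import *
o=arm.observe(); print(o["clock"],o["position"],o["width"])
plan([.5043,-.2995,.082],Rt(0),3)
E
```

```text
22.2 [ 0.50459002 -0.30198783  0.12693957] 0.19006678153763362
n 3 rot/row [0.0007 0.0003 0.0017]
   [0.08, -0.01, 1.5]
   [0.08, -0.01, 1.5]
   [0.08, -0.01, 1.5]
```

Request:
{"op": "carry_out", "data": {"claw": [1.4,1.4,1.4,1.4,1.4,1.4,1.4,1.4], "delta_pos": [[0.25,0,0],[0,0,1],[0,0,1],[0,0,0.8],[0,0,0.8],[0,0,0.8],[0,0,0],[0,0,0]], "angular": [[0,0,0],[0,0,0],[0,0,0],[0,0,0],[0,0,0],[0,0,0],[0,0,0],[0,0,0]]}}

```text
clock: 23.0
position: [0.5034, -0.2993, 0.081]
ee_rot: [-2.216, -2.227, 0.0]
force: [-1.2, -0.1, -0.9]
width: 0.185
gripper_force: 20.0
```

Request:
{"op": "carry_out", "data": {"claw": [1.4,1.4,1.4,1.4], "delta_pos": [[0,0,0.3],[0,0,0.2],[0,0,0],[0,0,0]], "angular": [[0,0,0],[0,0,0],[0,0,0],[0,0,0]]}}

```text
clock: 23.4
position: [0.5034, -0.2994, 0.0763]
ee_rot: [2.216, 2.227, -0.0]
force: [-0.3, 0.6, 0.2]
width: 0.186
gripper_force: 20.0
```

Request:
{"op": "carry_out", "data": {"claw": [3.6,3.6,3.6,3.6,3.6,3.6,3.6,3.6,3.6,3.6,3.6,3.6], "delta_pos": [[0,0,0],[0,0,0],[0,0,0],[0,0,-2],[0,0,-4],[0,0,-4],[0,0,-4],[-2,-4,-1],[-2,-4,0],[0,-0.3,0],[0,0,0],[0,0,0]], "angular": [[0,0,0],[0,0,0],[0,0,0],[0,0,0],[0,0,0],[0,0,0],[0,0,0],[0,0,0],[0,0,0],[0,0,0],[0,0,0],[0,0,0]]}}

```text
clock: 24.6
position: [0.4215, -0.339, 0.2263]
ee_rot: [2.215, 2.228, 0.001]
force: [-0.3, 1.1, -0.8]
width: 0.392
gripper_force: 0.0
```

```bash
cat > look.py <<'E'
from h import *
np.set_printoptions(precision=4,suppress=True)
o=arm.observe(); print(o["clock"],o["position"],o["width"])
w=arm.get_image("wrist"); t=arm.get_image("top"); s=arm.get_image("scene"); rays=[]
for p,fi in ((w,True),(t,False),(s,False)):
    h=cv2.cvtColor(p["frame"],cv2.COLOR_RGB2HSV)
    m=((abs(h[...,0].astype(int)-110)<10)&(h[...,1]>150)&(h[...,2]>90)).astype(np.uint8)
    n,_,st,ce=cv2.connectedComponentsWithStats(m)
    u0=proj(p,[.4097,-.2470,.05],fi)
    L=[(np.linalg.norm(ce[i]-u0),i) for i in range(1,n) if st[i,4]>20]
    if L: d,i=min(L); rays.append(ray(p,ce[i],fi)); print(u0,ce[i],st[i],onz(rays[-1],.05))
print(tri(rays), tri([rays[0],rays[2]]))
g=w["frame"]
for n,X,z in (("red",[.5038,-.2995,.1],.104),):
    h=cv2.cvtColor(g,cv2.COLOR_RGB2HSV); m=(((h[...,0]<6)|(h[...,0]>174))&(h[...,1]>150)&(h[...,2]>80)).astype(np.uint8)
    k,_,st,ce=cv2.connectedComponentsWithStats(m)
    for i in range(1,k):
        if st[i,4]>80: print("cap",ce[i],st[i],onz(ray(w,ce[i],True),z))
cv2.imwrite("pics/w6.png",cv2.resize(np.vstack([g[0:290,180:480]])[:,:,::-1],None,fx=2,fy=2,interpolation=cv2.INTER_CUBIC))
E
python3 look.py
```

```text
24.6 [ 0.4215 -0.339   0.2263] 0.3922760392736815
[249.7964  92.4897] [250.3199  91.6708] [242  61  17  63 969] [ 0.4103 -0.2461  0.05  ]
[340.7326 261.3609] [340.8462 260.7179] [328 258  26   7 156] [ 0.4115 -0.2474  0.05  ]
[400.2164 201.8952] [401.3014 201.9452] [390 196  23  14 146] [ 0.4081 -0.2491  0.05  ]
(array([ 0.4099, -0.2474,  0.0504]), np.float64(0.002412078828322013)) (array([ 0.4089, -0.2471,  0.0508]), np.float64(0.0017306131575257617))
cap [342.5018 145.0183] [333 137  20  18 273] [ 0.501 -0.299  0.104]
```

```bash
python3 - <<'E'
from h import *
T=Rt(0,-.3); print(T.as_matrix().round(3))
z=T.as_matrix()[:,2]; S=np.array([.410,-.247,.050]); P=S+.019*z
plan(P-.09*z,T,4)
E
```

```text
[[ 0.     0.955  0.296]
 [ 1.     0.     0.   ]
 [ 0.     0.296 -0.955]]
n 4 rot/row [-0.0749 -0.0004  0.0017]
   [2.3, -0.8, 2.71]
   [2.3, -1.01, 2.64]
   [2.3, -1.21, 2.55]
   [2.3, -1.4, 2.46]
```

Request:
{"op": "carry_out", "data": {"claw": [4.2,4.2,4.2,4.2,4.2,4.2], "delta_pos": [[2.3,-0.8,2.7],[2.3,-1.0,2.6],[2.3,-1.2,2.6],[2.3,-1.4,2.5],[0,0,0],[0,0,0]], "angular": [[-0.075,0,0],[-0.075,0,0],[-0.075,0,0],[-0.075,0,0],[0,0,0],[0,0,0]]}}

```text
clock: 25.35
position: [0.3873, -0.2467, 0.1168]
ee_rot: [2.056, 2.069, 0.312]
force: [0.7, -0.7, 0.4]
width: 0.457
gripper_force: 0.0
```

```bash
python3 - <<'E'
from h import *
o=arm.observe(); print(o["clock"],o["position"],o["width"],o["joints"].round(2))
T=Rt(0,-.3); print(R.from_rotvec(o["ee_rot"]).as_matrix().round(3))
z=T.as_matrix()[:,2]; S=np.array([.410,-.247,.050]); plan(S+.019*z,T,4)
E
```

```text
25.35 [ 0.38730113 -0.24670196  0.1167681 ] 0.4568603820646507 [ 1.12  0.28 -0.63  2.26  0.02  0.4   0.52]
[[-0.006  0.956  0.293]
 [ 1.     0.005  0.004]
 [ 0.002  0.293 -0.956]]
n 4 rot/row [-0.0006 -0.0009  0.0014]
   [-0.02, 0.05, 2.24]
   [-0.01, 0.05, 2.24]
   [-0.01, 0.05, 2.24]
   [-0.01, 0.05, 2.24]
```

Request:
{"op": "carry_out", "data": {"claw": [4.2,4.2,4.2,4.2,4.2,4.2,4.2], "delta_pos": [[0,0.2,2],[0,0,2],[0,0,2],[0,0,1.5],[0,0,1.5],[0,0,0],[0,0,0]], "angular": [[0,0,0.005],[0,0,0],[0,0,0],[0,0,0],[0,0,0],[0,0,0],[0,0,0]]}}

```text
clock: 26.05
position: [0.4183, -0.2481, 0.0327]
ee_rot: [2.059, 2.061, 0.313]
force: [0.1, 0.2, 0.7]
width: 0.458
gripper_force: 0.0
```

Request:
{"op": "carry_out", "data": {"claw": [4.2,4.2,1.4,1.4,1.4,1.4,1.4,1.4], "delta_pos": [[0.1,-0.2,0],[0,0,0],[0,0,0],[0,0,0],[0,0,0],[0,0,0],[0,0,0],[0,0,0]], "angular": [[0,0,0],[0,0,0],[0,0,0],[0,0,0],[0,0,0],[0,0,0],[0,0,0],[0,0,0]], "force": 40}}

```text
clock: 26.85
position: [0.4149, -0.2469, 0.0317]
ee_rot: [2.061, 2.06, 0.313]
force: [-0.4, -0.9, 1.5]
width: 0.182
gripper_force: 40.0
```

```bash
python3 - <<'E'
from h import *
np.set_printoptions(precision=4,suppress=True)
o=arm.observe(); print(o["clock"],o["position"],o["width"],o["joints"].round(2),o["force"])
M=R.from_rotvec(o["ee_rot"]); g=o["position"]-.019*M.as_matrix()[:,2]; print("grasp",g)
# arc from folded (0) to upright
ths=np.linspace(0,np.pi/2,16); arc=np.c_[-.095*np.cos(ths),0*ths,.095*np.sin(ths)]
print((M.inv().apply(np.diff(arc,axis=0))*100).round(2).tolist())
E
```

```text
26.85 [ 0.4149 -0.2469  0.0317] 0.18155210129681984 [ 0.87  0.45 -0.41  2.31  0.18  0.16  0.35] [-0.4056 -0.8528  1.4691]
grasp [ 0.4093 -0.247   0.0498]
[[0.0, 0.34, -0.93], [0.0, 0.44, -0.89], [0.0, 0.53, -0.84], [0.0, 0.62, -0.78], [0.0, 0.69, -0.71], [0.0, 0.76, -0.64], [0.0, 0.83, -0.55], [0.0, 0.88, -0.46], [0.0, 0.92, -0.37], [0.0, 0.96, -0.27], [0.0, 0.98, -0.17], [0.0, 0.99, -0.07], [0.0, 0.99, 0.04], [0.0, 0.98, 0.14], [0.0, 0.96, 0.24]]
```

Request:
{"op": "carry_out", "data": {"claw": [1.4,1.4,1.4,1.4,1.4,1.4,1.4,1.4,1.4,1.4], "delta_pos": [[0,0.34,-0.93],[0,0.44,-0.89],[0,0.53,-0.84],[0,0.62,-0.78],[0,0.69,-0.71],[0,0.76,-0.64],[0,0.83,-0.55],[0,0.88,-0.46],[0,0,0],[0,0,0]], "angular": [[0,0,0],[0,0,0],[0,0,0],[0,0,0],[0,0,0],[0,0,0],[0,0,0],[0,0,0],[0,0,0],[0,0,0]]}}

```text
clock: 27.85
position: [0.4469, -0.2471, 0.1026]
ee_rot: [2.06, 2.06, 0.313]
force: [-5.2, -1.3, 4.8]
width: 0.184
gripper_force: 40.0
```

```bash
python3 - <<'E'
from h import *
np.set_printoptions(precision=4,suppress=True)
o=arm.observe(); print(o["clock"],o["position"],o["width"],o["joints"].round(2),o["force"])
M=R.from_rotvec(o["ee_rot"]); g=o["position"]-.019*M.as_matrix()[:,2]; print("grasp",g,M.as_matrix().round(3))
v=g-[.5045,-.247,.05]; print(np.hypot(v[0],v[2]),np.arctan2(v[2],-v[0]))
E
```

```text
27.85 [ 0.4469 -0.2471  0.1026] 0.18392820830019027 [ 0.93  0.35 -0.52  2.19  0.11  0.38  0.36] [-5.2365 -1.3024  4.8443]
grasp [ 0.4413 -0.2472  0.1208] [[-0.     0.955  0.296]
 [ 1.     0.     0.001]
 [ 0.001  0.296 -0.955]]
0.09489913213072658 0.8414573295565795
```

Request:
{"op": "carry_out", "data": {"claw": [1.4,1.4,1.4,1.4,1.4,1.4,1.4,1.4,1.4], "delta_pos": [[0,0.88,-0.46],[0,0.96,-0.27],[0,0.98,-0.17],[0,0.99,-0.07],[0,0.99,0.04],[0,0.98,0.14],[0,0.96,0.24],[0,0,0],[0,0,0]], "angular": [[0,0,0],[0,0,0],[0,0,0],[0,0,0],[0,0,0],[0,0,0],[0,0,0],[0,0,0],[0,0,0]]}}

```text
clock: 28.75
position: [0.5093, -0.2465, 0.1271]
ee_rot: [2.06, 2.061, 0.313]
force: [0.3, 0.2, 0.9]
width: 0.185
gripper_force: 40.0
```

```bash
python3 - <<'E'
from h import *
np.set_printoptions(precision=4,suppress=True)
o=arm.observe(); print(o["clock"],o["position"],o["width"],o["joints"].round(2),o["force"])
M=R.from_rotvec(o["ee_rot"]); g=o["position"]-.019*M.as_matrix()[:,2]; print("grasp",g)
v=g-[.5045,-.247,.05]; print(np.hypot(v[0],v[2]),np.arctan2(v[2],-v[0]))
w=arm.get_image("scene"); print(px(arm.place_of("carrier",w)[0]["centre"]), [px(q["centre"]) for q in arm.place_of("grip_sleeve",w)])
print("expected carrier px",proj(w,[.505,-.2475,0]))
E
```

```text
28.75 [ 0.5093 -0.2465  0.1271] 0.18509850443038706 [ 0.83  0.38 -0.49  2.05  0.13  0.48  0.29] [0.3003 0.2296 0.8579]
grasp [ 0.5037 -0.2465  0.1453]
0.09526936109807822 1.5626818939776879
[373.4016 200.7168] [array([378.0096, 151.296 ])]
expected carrier px [369.2033 201.3352]
```

Request:
{"op": "carry_out", "data": {"claw": [1.4,1.4,1.4,1.4,1.4,1.4,1.4,1.4,1.4,1.4,1.4,1.4,1.4,1.4,1.4], "delta_pos": [[0,0.09,-0.29],[0,0.15,-0.48],[0,0.24,-0.76],[0,0.3,-0.96],[0,0.3,-0.96],[0,0.36,-1.15],[0,0.36,-1.15],[0,0.36,-1.15],[0,0.3,-0.96],[0,0.24,-0.76],[0,0.18,-0.57],[0,0.12,-0.38],[0,0,0],[0,0,0],[0,0,0]], "angular": [[0,0,0],[0,0,0],[0,0,0],[0,0,0],[0,0,0],[0,0,0],[0,0,0],[0,0,0],[0,0,0],[0,0,0],[0,0,0],[0,0,0],[0,0,0],[0,0,0],[0,0,0]]}}

```text
clock: 30.4
position: [0.509, -0.2469, 0.2269]
ee_rot: [2.061, 2.061, 0.313]
force: [-0.6, 0.7, -5.4]
width: 0.184
gripper_force: 40.0
```

```bash
python3 - <<'E'
from h import *
np.set_printoptions(precision=4,suppress=True)
o=arm.observe(); print(o["clock"],o["position"],o["width"],o["force"],o["ft_torque"])
s=arm.get_image("scene"); w=arm.get_image("wrist")
u=proj(s,[.505,-.247,.16]).astype(int); A=s["frame"][u[1]-75:u[1]+75,u[0]-75:u[0]+75]
o=np.hstack([cv2.resize(A,(400,400),interpolation=cv2.INTER_CUBIC),cv2.resize(w["frame"][40:340,100:400],(400,400),interpolation=cv2.INTER_CUBIC)])
cv2.imwrite("pics/w7.png",o[:,:,::-1])
E
```

```text
30.4 [ 0.509  -0.2469  0.2269] 0.18383753886453114 [-0.5622  0.6639 -5.4248] [0.0304 0.5823 0.051 ]
```

View pics/w7.png

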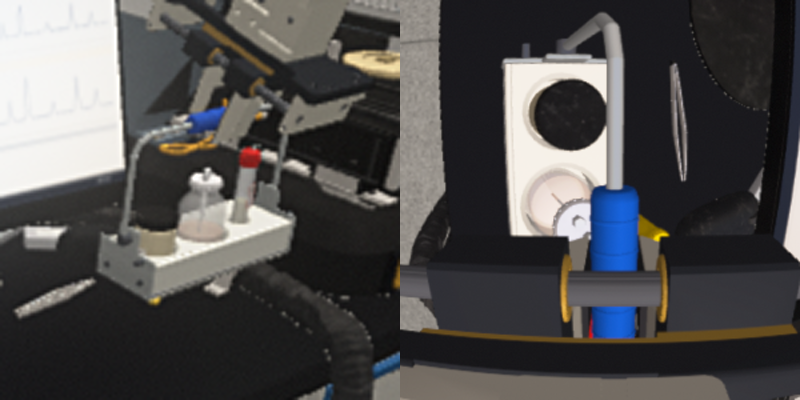

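The picture shows the carrier hanging by its sleeve with all three things upright in their wells (jar (155,238), bottle (203,205), tube (243,185)). I let it settle, then check numerically that it is level and still.

Request:
{"op": "carry_out", "data": {"claw": [1.4,1.4,1.4,1.4,1.4,1.4,1.4,1.4], "delta_pos": [[0,0,0],[0,0,0],[0,0,0],[0,0,0],[0,0,0],[0,0,0],[0,0,0],[0,0,0]], "angular": [[0,0,0],[0,0,0],[0,0,0],[0,0,0],[0,0,0],[0,0,0],[0,0,0],[0,0,0]]}}

```text
clock: 31.3
position: [0.5093, -0.247, 0.2274]
ee_rot: [2.061, 2.061, 0.313]
force: [-0.2, 0.1, -5.3]
width: 0.18
gripper_force: 40.0
```

```bash
python3 - <<'E'
from h import *
from scipy.optimize import minimize
import itertools
np.set_printoptions(precision=4,suppress=True)
o=arm.observe(); print(o["clock"],o["position"],o["force"],o["ft_torque"],o["width"])
s1=arm.get_image("scene"); 
for _ in range(6): s=arm.get_image("scene")
d=cv2.absdiff(s1["frame"],s["frame"]).astype(float).mean(2); print("diff",d[90:280,300:460].mean(),d[0:80].mean())
r=arm.trace("carrier",s); print(r[0]["conf"])
f=s["frame"].astype(int); m=((f.min(2)>170)&(f.max(2)-f.min(2)<35)&r[0]["region"]).astype(np.uint8); print(m.sum())
fulm=r[0]["region"].astype(np.uint8)
box=np.array(list(itertools.product((-.034,.034),(-.09,.09),(0,.034))))
def hull(q):
    X=R.from_euler("xyz",q[3:6]).apply(box)+q[:3]
    h=cv2.convexHull(np.array([proj(s,x) for x in X],np.float32)); z=np.zeros((384*4,512*4),np.uint8)
    cv2.fillConvexPoly(z,(h*4+1.5).round().astype(int),255); return cv2.resize(z,(512,384),interpolation=cv2.INTER_AREA)/255.
# edges of the low white body: compare below-row bounds only
def cost(q):
    h=hull(q); reg=np.zeros_like(h)
    ys,xs=np.nonzero(h>.5); 
    lo=[]
    for x in range(338,408,3):
        a=np.nonzero(h[:,x]>.5)[0]; b=np.nonzero(fulm[:,x])[0]
        if len(a) and len(b): lo.append(abs(a.max()-b.max()))
    return np.mean(lo) if lo else 99
q0=[.504,-.247,.0995,0,0,0]
for k in range(3,6):
    print("xyz"[k-3],[(v,round(cost(q0[:k]+[v]+q0[k+1:]),2)) for v in (-.1,-.06,-.03,0,.03,.06,.1)])
h=hull(q0)
for x in range(338,412,6): print(x,np.nonzero(h[:,x]>.5)[0][[0,-1]] if (h[:,x]>.5).any() else None,np.nonzero(fulm[:,x])[0][[0,-1]] if fulm[:,x].any() else None,np.nonzero(m[:,x])[0][[0,-1]] if m[:,x].any() else None)
E
```

```text
31.3 [ 0.5093 -0.247   0.2274] [-0.1997  0.1242 -5.3325] [-0.0145  0.5989  0.0536] 0.18040053228312156
diff 1.039046052631579 0.9871175130208332
0.83
287
x [(-0.1, np.float64(1.83)), (-0.06, np.float64(1.09)), (-0.03, np.float64(0.43)), (0, np.float64(0.22)), (0.03, np.float64(0.7)), (0.06, np.float64(1.35)), (0.1, np.float64(2.13))]
y [(-0.1, np.float64(1.09)), (-0.06, np.float64(0.65)), (-0.03, np.float64(0.43)), (0, np.float64(0.22)), (0.03, np.float64(0.17)), (0.06, np.float64(0.52)), (0.1, np.float64(0.91))]
z [(-0.1, np.float64(0.87)), (-0.06, np.float64(0.65)), (-0.03, np.float64(0.35)), (0, np.float64(0.22)), (0.03, np.float64(0.3)), (0.06, np.float64(0.52)), (0.1, np.float64(0.91))]
338 None None None
344 [160 175] [160 175] None
350 [158 179] [156 179] None
356 [157 182] [124 182] None
362 [155 182] [121 182] [168 171]
368 [153 180] [119 180] [119 169]
374 [151 178] [115 178] [162 167]
380 [149 176] [114 176] [163 165]
386 [147 174] [160 174] [162 163]
392 [146 172] [155 171] [156 161]
398 [149 170] [146 169] [149 159]
404 [151 167] [140 167] [151 157]
410 [154 161] [151 165] [154 155]
```

The carrier is level to within about 0.02 rad. It is still (the picture change matches the noise), its underside is at about 0.10 m, and the wrist carries 5.3 N.

```bash
python3 -c "
from cell import arm
print(arm.sign_off())"
```

```text
the job is handed in; nothing more can be done
None
```

The job is handed in: the bottle, jar and red-capped tube are in their wells, and the carrier hangs level and still by its blue sleeve, about 10 cm above the worktop, at about 32 s on the robot clock.

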